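Return the clean feed cups under the squirrel guard

TASK

Lift the squirrel guard of the wooden bird feeder so it stands open, then put the three washed steel feed cups back, each standing flat inside the wooden rim of its own shape: round in round, square in square, oblong in oblong. When all three are in, lower the guard fully closed and let go of it. Keep the cups from tipping over and leave the red mug where it stands.

Things in the scene. Friction and masses are not known exactly. Their poses are not given: they have to be found in the camera images.
- cup_round: Round cup, 58 mm outer diameter. Stainless, open-topped and empty, 52 high, wall 3, floor 3 to 5 thick; loose, about 0.1 to 0.2 kg. Origin: centre of its underside, z up.
- cup_square: Square cup, 52 x 52 mm outside, sides along its x and y. Stainless, open-topped and empty, 52 high, wall 3, floor 3 to 5 thick; loose, about 0.1 to 0.2 kg. Origin: centre of its underside, z up.
- cup_oblong: Oblong cup, 42 mm along its x, 76 mm along its y. Stainless, open-topped and empty, 52 high, wall 3, floor 3 to 5 thick; loose, about 0.1 to 0.2 kg. Origin: centre of its underside, z up.
- seat_round: Round pale wooden seat, rim inner diameter 74 mm. Fixed to the feeder's floor. Origin: centre of its underside; the cup stands on the inner floor 4 above that, inside a rim 4 thick whose top is 12 above the origin (rim leaves about 8 all round the cup). Axes parallel to the feeder's. Seats stand side by side about 100 apart along the feeder's y, in any order.
- seat_square: Square pale wooden seat, rim inside 68 x 68 mm. Fixed to the feeder's floor. Origin: centre of its underside; the cup stands on the inner floor 4 above that, inside a rim 4 thick whose top is 12 above the origin (rim leaves about 8 all round the cup). Axes parallel to the feeder's. Seats stand side by side about 100 apart along the feeder's y, in any order.
- seat_oblong: Oblong pale wooden seat, rim inside 58 mm along its x, 92 mm along its y. Fixed to the feeder's floor. Origin: centre of its underside; the cup stands on the inner floor 4 above that, inside a rim 4 thick whose top is 12 above the origin (rim leaves about 8 all round the cup). Axes parallel to the feeder's. Seats stand side by side about 100 apart along the feeder's y, in any order.
- feeder: Fixed wooden platform feeder, 150 mm (x) by 330 mm (y). Origin: centre of its underside, on the ledge; its -x side is the front, towards the robot. Floor top at 12 mm; end boards (y = +-165) and back board (x = +75) reach 80 mm high, all boards 10 thick; front lip (x = -75) only 25 mm high. The guard's hinge axis runs along y at x = +70, z = 83 mm.
- guard (a joint): Angle of the squirrel guard, a light steel wire grille (0.22 kg) over the feeder's top: 0 closed and level, grows as its front edge is lifted, 1.57 upright, stop at 1.95 rad. Stiff hinge: it stays at any angle where it is left (about 3 to 4 N at the handle to lift it). It starts closed or a little ajar.
- guard_handle (a point): Middle of the guard's handle bar: a round steel bar 10 mm thick, 100 mm long, parallel to the feeder's y, joined by two rods at its ends to the guard's front edge, which lies 40 mm from it towards the hinge (a clear gap of 32 mm). The bar lies in the guard's plane 180 mm from the hinge axis, so it is at feeder x = -110 mm, z = 83 mm when closed, in front of the feeder, and on top when the guard stands open. It can be pinched across from above and turns between the fingers.
- mug: Red ceramic mug, 80 mm diameter, 90 mm high, with a handle that sticks out to one side, beyond the cups; not to be moved. Origin: centre of its underside.

How it is judged:
On the way, in this order (a step that is already met when the one before it is completed fails the run):
1. the guard is lifted open (past 1.4 rad) (value of joint guard above 1.4 rad), for 0.2 s.
2. with the guard still open, all three cups stand in their own seats, let go (horizontal distance between cup_round and seat_round below 0.013 m and z of cup_round in the frame of seat_round below 0.007 m and angle between each of cup_round, cup_square, cup_oblong's own z axis and vertical below 0.06 rad and horizontal distance between cup_square and seat_square below 0.013 m and z of cup_square in the frame of seat_square below 0.007 m and horizontal distance between cup_oblong and seat_oblong below 0.013 m and z of cup_oblong in the frame of seat_oblong below 0.007 m and linear speed of each of cup_round, cup_square, cup_oblong below 0.02 m/s and contact force between the fingers and cup_round below 0.05 N and contact force between the fingers and cup_square below 0.05 N and contact force between the fingers and cup_oblong below 0.05 N and value of joint guard above 0.8 rad), for 0.2 s.
3. the guard is closed (value of joint guard below 0.06 rad), for 0.2 s.
At the end, for the whole second after the job is handed in: Each cup stands upright (within 0.06 rad) on the floor of the seat of its own shape, inside the rim (centre within 13 mm, underside less than 7 mm above the seat's underside), at rest, and the guard is closed (below 0.06 rad) (horizontal distance between cup_round and seat_round below 0.013 m and z of cup_round in the frame of seat_round below 0.007 m and angle between each of cup_round, cup_square, cup_oblong's own z axis and vertical below 0.06 rad and horizontal distance between cup_square and seat_square below 0.013 m and z of cup_square in the frame of seat_square below 0.007 m and horizontal distance between cup_oblong and seat_oblong below 0.013 m and z of cup_oblong in the frame of seat_oblong below 0.007 m and linear speed of each of cup_round, cup_square, cup_oblong below 0.02 m/s and value of joint guard below 0.06 rad and velocity of joint guard below 0.05 rad/s); the robot touches nothing.
It fails at once if the mug is shifted (more than 20 mm) (distance of mug from where it was at the start of the episode above 0.02 m).
It fails at once if a cup tips over (more than 0.8 rad) (angle between any of cup_round, cup_square, cup_oblong's own z axis and vertical above 0.8 rad).
It also fails if it takes over 128 s, if anything falls off the work surface, if the arm or the gripper's body presses on something with over 40 N, if the wrist force passes 120 N, or if a joint passes its speed limit or range.

ROBOT

A 7-joint arm with a two-finger parallel gripper is mounted at the origin on the work surface. World frame = base frame: x ahead of the robot, y to its left, z up, the work surface at z = 0. Lengths are in m, angles in rad, forces in N, time in s.
With the tool pointing down it reaches from about 0.35 to 0.775 m from the base axis. Payload 3.1 kg.
Tool frame: the origin (TCP) lies on the centre line of the jaws, within the pads' length; the fingertips stand 22 mm ahead of it and the grasp point (between the pads) lies 3 mm ahead of it (tip_reach is the z of the fingertips in the tool frame, in m); z points along the fingers, y is the line along which they close (so a half turn about z gives the same grasp; the last joint's range is limited). The gripper opens to 85 mm and grips with 20 to 120 N. Pads are 22 mm wide; open, the fingers measure 114 mm over their backs; the gripper's body (76 mm by 85 mm) begins 54 mm behind the grasp point. The pads swing forward as they close: fully open they stand 13 mm farther back than shut.
Start: joints at [1.15, 0.311, 0.014, 1.512, -0.004, 1.319, -0.027], TCP at [0.203, -0.511, 0.253] pointing down, gripper open.
Joint ranges: [-2.7, 2.7], [-0.3, 1.91], [-1.27, 1.3], [0.12, 2.57], [-1.44, 4.58], [0.2, 2.03], [-3.05, 3.05]. Speed limits (rad/s): [2.79, 2.79, 3.14, 3.14, 3.14, 3.14, 3.14].

INTERFACE

Orientations are given as a 3x3 rotation matrix whose columns are the frame's x, y, z axes.
In Python, from rig import * gives the robot as it stands. The module is installed in compiled form; this text tells all that it offers.
- The arm moves only by the shell command python3 -m handwheel 'ROWS' [FORCE]. ROWS is JSON, a list of rows, each an object with "grip": the finger opening in mm, from 0 to 85.4; "dp": the shift along the tool's x, y, z in units of 30 mm (1.0 is 30 mm), a list of three; "yaw": the turn about the tool's z in units of 8 degrees (1.0 is 8 degrees). In form: [{"grip": grip, "dp": [x, y, z], "yaw": yaw}, ...]. A call has 1 to 10 rows; each row is the pose to reach, as a shift and turn from the pose commanded when the call began, along the tool's axes at that moment; what a row does not reach only later rows make up. A row lasts 1/8 s, in which the tool goes at most 62.5 mm and 10.7 degrees, less where a joint would pass 70% of its speed; a pose out of reach is approached as far as the arm can. A call with a gripper value outside its range is refused whole. The fingers move at their own pace and stop on an object; FORCE is the grip in N (left out, the last holds). Time passes only in rows, so rows that repeat a pose let the fingers close. It gives the time, the measured TCP pose, the force, the opening and the grip force at its end, in the units of the state.
- get_obs(): the state, without advancing time (a new reading comes with each control period).
- grab_frame(name): name is "scene" or "top" or "wrist"; returns (picture, depth): 480x640x3 uint8, red, green, blue; 480x640 float32, m along the optical axis (not along the pixel's ray), 0 where there is no reading.
- get_calibration(name): a dict with "camera_matrix" (3x3 intrinsics, pixels), "T" (4x4, takes a point from camera to world coordinates); the wrist camera has in their place "mount" (4x4, takes a point from camera to tool coordinates, whose origin is the TCP and whose axes are the flange's). Camera axes: x right, y down, z forward; pixel columns grow to the right and rows downward; lengths in m; the calibration is good to about 2 mm. The wrist camera is an equidistant fisheye: a pixel r from the principal point sees the ray r / f radians off the axis. A picture is of the moment at which its call begins: read the wrist's pose just before it. get_calibration takes no time and is no camera call.
- job_done(): hands the job in; it is judged then, once.
The state is a dict: "time_s": time; "qpos": joint angles; "qd": joint speeds; "joint_torque": joint torques, N m; "tool_pos": TCP position; "tcp_rot": TCP orientation; "force": force on the tool from outside, world axes, zero at the start; "torque": the same for the moment, N m; "width": finger opening in m; "grasp_force": force on a finger pad.
Only numpy, scipy, OpenCV 4.12 (cv2) and the standard library are available. Lean on these libraries where they do the work, as an engineer would, in place of code of your own. Each camera call takes 0.05 s, during which the arm holds its last target. There are 200 camera calls.

## Working session

There is one attempt and no reset: what is moved stays moved. The work goes in short steps, Python scripts to look and compute and a shell command to move; the robot and the scene stay as the last step left them, time stands still between calls to the robot, and variables do not carry over. Pictures are saved under pics/ and viewed, at most 14 in all, crops included, and the job is handed in when it is done.

```bash
mkdir -p pics; cat > h.py <<'E'
from rig import *
import numpy as np, cv2
def snap(n,f):
    im,d=grab_frame(n); cv2.imwrite('pics/'+f+'.png',im[:,:,::-1]); np.save('pics/'+f+'.npy',d); return im,d
def cloud(n,d):
    c=get_calibration(n);K=c['camera_matrix'];T=c['T'];v,u=np.mgrid[:480,:640]
    p=np.stack([(u-K[0][2])/K[0][0]*d,(v-K[1][2])/K[1][1]*d,d,np.ones_like(d)],-1)
    return (p@np.array(T).T)[...,:3]
E
python3 - <<'E'
from h import *
o=get_obs();print(o['tool_pos'],o['tcp_rot'],o['width'],o['time_s'])
for n in('scene','top'):
    im,d=snap(n,n+'0');np.save('pics/c_'+n+'0.npy',cloud(n,d));print(get_calibration(n))
E
```

```text
[ 0.20316834 -0.51037747  0.25219686] [[ 9.29081977e-01  3.69872651e-01 -9.50030984e-04]
 [ 3.69873862e-01 -9.29079458e-01  2.16495201e-03]
 [-8.18977334e-05 -2.36280952e-03 -9.99997205e-01]] 0.0856253020987221 0.0
{'camera_matrix': array([[483.57719721,   0.        , 318.7503578 ],
       [  0.        , 483.57719721, 242.78803035],
       [  0.        ,   0.        ,   1.        ]]), 'T': array([[ 0.83681727,  0.42382461, -0.34656825,  0.93668321],
       [ 0.54747575, -0.6508951 ,  0.52593333, -0.50463788],
       [-0.00267608, -0.62984781, -0.77671396,  0.76969016],
       [ 0.        ,  0.        ,  0.        ,  1.        ]])}
{'camera_matrix': array([[455.06072276,   0.        , 320.50892322],
       [  0.        , 455.06072276, 233.60273817],
       [  0.        ,   0.        ,   1.        ]]), 'T': array([[ 0.01797081, -0.99587676,  0.0889187 ,  0.50577804],
       [-0.99977162, -0.0189271 , -0.00992315, -0.01116083],
       [ 0.01156521, -0.08872006, -0.99598946,  1.0765909 ],
       [ 0.        ,  0.        ,  0.        ,  1.        ]])}
```

View pics/top0.png

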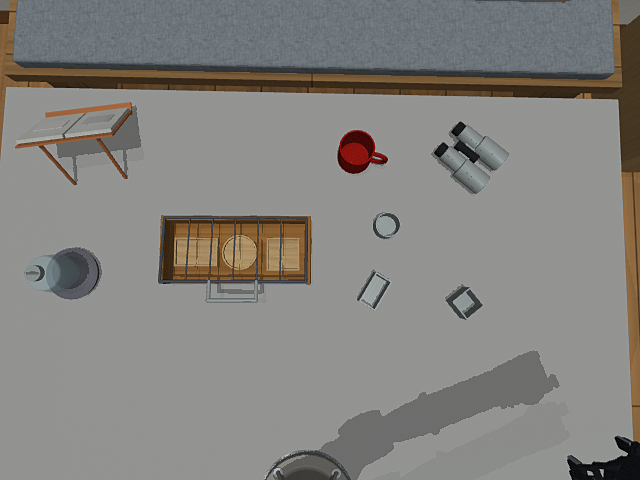

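View pics/scene0.png

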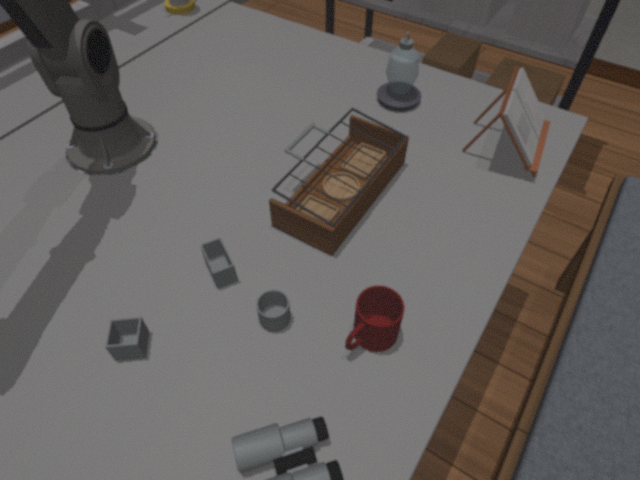

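The top view shows the feeder at cols 160–311, rows 215–285, with its seats in the order oblong (195,251), round (240,252), square (283,253). The handle is at about (231,300), and the guard looks nearly closed. The cups are round (386,225), oblong (374,289) and square (464,302), and the mug is at (356,152). The scene view agrees.

```bash
cat > m.py <<'E'
from h import *
C=np.load('pics/c_top0.npy')
def rect(u0,u1,v0,v1,zl,zh,name):
    P=C[v0:v1,u0:u1].reshape(-1,3);P=P[(P[:,2]>zl)&(P[:,2]<zh)]
    r=cv2.minAreaRect((P[:,:2]*1000).astype(np.float32));print(name,len(P),np.round(r[0],1),np.round(r[1],1),round(r[2],1),'z',np.percentile(P[:,2],[5,50,95]).round(3))
    return P
rect(365,410,205,245,.042,.06,'round');rect(350,398,265,315,.042,.06,'obl');rect(438,490,280,325,.042,.06,'sq')
rect(330,395,125,180,.02,.12,'mug')
rect(150,320,205,292,.06,.1,'feeder top');P=rect(200,270,292,310,.05,.2,'handle')
rect(172,219,235,270,.018,.04,'seat L');rect(221,259,230,272,.018,.04,'seat M');rect(265,301,235,272,.018,.04,'seat R')
print(C[232,190:300:6].round(3).tolist())
S=np.load('pics/c_scene0.npy');im=cv2.imread('pics/scene0.png')
def r2(u0,u1,v0,v1,zl,zh,n):
    P=S[v0:v1,u0:u1].reshape(-1,3);P=P[(P[:,2]>zl)&(P[:,2]<zh)];r=cv2.minAreaRect((P[:,:2]*1000).astype(np.float32));print(n,len(P),np.round(r[0],1),np.round(r[1],1),round(r[2],1))
r2(250,300,285,335,.045,.06,'S round');r2(195,240,235,290,.045,.06,'S obl');r2(100,155,310,365,.045,.06,'S sq')
r2(260,415,110,250,.065,.084,'S feeder');r2(280,330,120,160,.06,.2,'S handle')
E
python3 m.py
```

```text
round 135 [ 622.  -173.4] [55.2 56.7] 1.8 z [0.044 0.052 0.055]
obl 180 [ 470.9 -145.8] [42.5 76. ] 59.8 z [0.045 0.052 0.056]
sq 211 [ 447.4 -353.6] [53.5 52.9] 39.3 z [0.043 0.051 0.056]
mug 868 [ 778.5 -107.2] [105.5  79. ] 45.7 z [0.024 0.067 0.091]
feeder top 1846 [557.9 166. ] [149.3 329.8] 1.1 z [0.069 0.084 0.098]
handle 301 [454.8 163.9] [ 21.  108.4] 1.0 z [0.11  0.113 0.117]
seat L 487 [553.7 268.4] [ 76.1 106. ] 1.9 z [0.018 0.021 0.027]
seat M 374 [555.  165.9] [79.4 90.7] 87.5 z [0.018 0.021 0.027]
seat R 448 [551.   65.3] [74.3 76.3] 1.1 z [0.018 0.021 0.027]
[[0.599, 0.284, 0.011], [0.599, 0.27, 0.01], [0.599, 0.255, 0.016], [0.6, 0.242, 0.011], [0.599, 0.227, 0.017], [0.6, 0.213, 0.014], [0.6, 0.199, 0.015], [0.601, 0.186, 0.011], [0.601, 0.171, 0.017], [0.601, 0.158, 0.012], [0.602, 0.144, 0.01], [0.602, 0.13, 0.013], [0.602, 0.116, 0.01], [0.602, 0.101, 0.013], [0.603, 0.087, 0.012], [0.596, 0.067, 0.091], [0.603, 0.059, 0.013], [0.603, 0.045, 0.011], [0.604, 0.031, 0.011]]
S round 290 [ 622.1 -175.6] [55.7 59.1] 34.3
S obl 291 [ 470.9 -147.3] [42.3 79.4] 60.2
S sq 434 [ 447.4 -355.4] [53.1 54.2] 39.4
S feeder 1602 [557.4 163.9] [152.  334.1] 0.8
S handle 428 [484.  162.7] [111.4  78.5] 88.7
```

```bash
cat > go.py <<'E'
# usage: go.py x y z [angle of tool y axis in world, deg]  -> dp and yaw units from the present pose
import sys
from h import *
o=get_obs();R=np.array(o['tcp_rot']);p=np.array(o['tool_pos']);a=list(map(float,sys.argv[1:]))
print('dp',((R.T@(np.array(a[:3])-p))/.03).round(2).tolist(),end=' ')
c=np.degrees(np.arctan2(R[1,1],R[0,1]))
if len(a)>3:
    d=(a[3]-c+90)%180-90;print('yaw',round(-d/8,2),'or',round((-d+np.sign(d)*180)/8,2),end=' ')
print('| y-dir',round(c,1),'p',p.round(4),'w',round(o['width'],4),'q1,q7',np.round([o['qpos'][0],o['qpos'][6]],2),'t',o['time_s'],'F',np.round(o['force'],1),'g',round(o['grasp_force'],1))
E
python3 go.py .48 -.12 .25 1; python3 go.py .4505 .163 .25 1
```

```text
dp [13.39, -8.68, 0.09] yaw -8.66 or 13.84 | y-dir -68.3 p [ 0.2032 -0.5104  0.2523] w 0.0855 q1,q7 [ 1.15 -0.03] t 0.1 F [ 1.1  0.3 -0.2] g 0.0
dp [15.96, -17.81, 0.11] yaw -8.66 or 13.84 | y-dir -68.3 p [ 0.2032 -0.5104  0.2523] w 0.0855 q1,q7 [ 1.15 -0.03] t 0.1 F [ 1.1  0.3 -0.2] g 0.0
```

```bash
python3 -m handwheel '[{"grip":85,"dp":[6.7,-4.3,0],"yaw":-4.3},{"grip":85,"dp":[6.7,-4.3,0],"yaw":-4.3},{"grip":85,"dp":[6.7,-4.3,0],"yaw":-4.3},{"grip":40,"dp":[13.4,-8.7,0],"yaw":-8.6},{"grip":40,"dp":[13.4,-8.7,0],"yaw":-8.6},{"grip":40,"dp":[13.4,-8.7,0],"yaw":-8.6},{"grip":40,"dp":[13.4,-8.7,0],"yaw":-8.6},{"grip":30,"dp":[15.9,-17.8,0.1],"yaw":-8.66},{"grip":30,"dp":[15.9,-17.8,0.1],"yaw":-8.66},{"grip":30,"dp":[15.9,-17.8,0.1],"yaw":-8.66}]' 30; python3 go.py .4505 .163 .2 1
```

```text
time_s: 1.35
tool_pos: [0.4515, 0.0353, 0.2512]
tcp_rot: [[-0.017, 1.0, -0.0], [1.0, 0.017, -0.0], [-0.0, -0.0, -1.0]]
force: [1.0, -0.0, 0.1]
width: 0.0301
grasp_force: 0.0
dp [4.26, 0.04, 1.7] yaw -0.0 or 22.5 | y-dir 1.0 p [0.4515 0.0353 0.2512] w 0.0301 q1,q7 [ 0.41 -0.18] t 1.35 F [ 1.  -0.   0.1] g 0.0
```

```bash
python3 -m handwheel '[{"grip":26,"dp":[4.26,0.0,1.9],"yaw":0},{"grip":26,"dp":[4.26,0.0,1.9],"yaw":0},{"grip":26,"dp":[4.26,0.0,1.9],"yaw":0},{"grip":26,"dp":[4.26,0.0,1.9],"yaw":0}]'; python3 - <<'E'
from h import *
snap('wrist','w1')
E
python3 go.py .4505 .163 .116 1
```

```text
time_s: 1.85
tool_pos: [0.4487, 0.1624, 0.1936]
tcp_rot: [[-0.021, 1.0, -0.002], [1.0, 0.021, -0.0], [-0.0, -0.002, -1.0]]
force: [-0.4, -1.1, 0.6]
width: 0.0255
grasp_force: 0.0
dp [0.07, 0.04, 2.6] yaw 0.0 or -22.5 | y-dir 1.0 p [0.4496 0.1608 0.1941] w 0.0262 q1,q7 [ 0.17 -0.53] t 1.9 F [ 0.8 -0.6  0.4] g 0.0
```

View pics/w1.png

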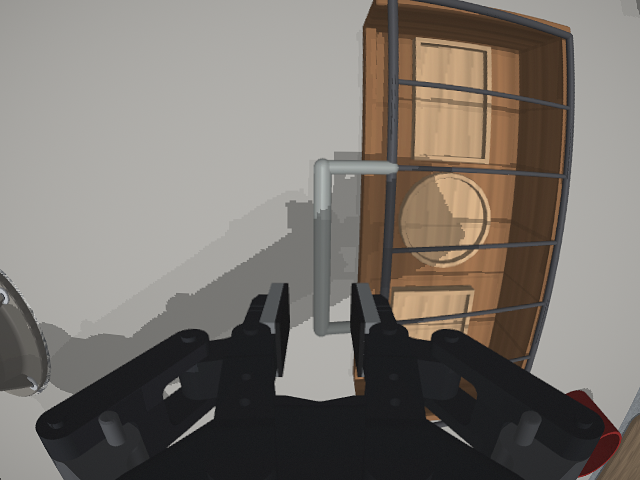

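The handle bar (cols 313–330, rows 160–335) lies centred between the fingers (mid col about 320), so I'll descend and grip.

```bash
python3 -m handwheel '[{"grip":26,"dp":[0.07,0.04,1.5],"yaw":0},{"grip":26,"dp":[0.07,0.04,2.2],"yaw":0},{"grip":26,"dp":[0.07,0.04,2.6],"yaw":0},{"grip":26,"dp":[0.07,0.04,2.6],"yaw":0},{"grip":5,"dp":[0.07,0.04,2.6],"yaw":0},{"grip":5,"dp":[0.07,0.04,2.6],"yaw":0},{"grip":5,"dp":[0.07,0.04,2.6],"yaw":0}]' 30; python3 go.py .4505 .163 .116 1
python3 - <<'E'
import numpy as np
hx,hz,r=.6277,.083,.18
for a in np.arange(.167,1.75,.12):print(round(a,2),((hx-r*np.cos(a)-.4505)/.03).round(2),(-(hz+r*np.sin(a)-.113)/.03).round(2))
E
```

```text
time_s: 2.78
tool_pos: [0.4497, 0.163, 0.1166]
tcp_rot: [[-0.017, 1.0, -0.002], [1.0, 0.017, -0.001], [-0.001, -0.002, -1.0]]
force: [-5.0, -1.5, 1.7]
width: 0.0086
grasp_force: 30.1
dp [-0.0, 0.03, 0.02] yaw -0.0 or 22.5 | y-dir 1.0 p [0.4497 0.163  0.1166] w 0.0086 q1,q7 [ 0.13 -0.6 ] t 2.775 F [-5.  -1.5  1.7] g 30.1
0.17 -0.01 0.0
0.29 0.15 -0.7
0.41 0.4 -1.38
0.53 0.72 -2.02
0.65 1.12 -2.62
0.77 1.59 -3.16
0.89 2.12 -3.65
1.01 2.7 -4.07
1.13 3.33 -4.42
1.25 4.0 -4.69
1.37 4.69 -4.88
1.49 5.4 -4.98
1.61 6.12 -5.0
1.73 6.84 -4.93
```

```bash
python3 -m handwheel '[{"grip":5,"dp":[0,0.15,-0.7],"yaw":0},{"grip":5,"dp":[0,0.4,-1.38],"yaw":0},{"grip":5,"dp":[0,0.72,-2.02],"yaw":0},{"grip":5,"dp":[0,1.12,-2.62],"yaw":0},{"grip":5,"dp":[0,1.59,-3.16],"yaw":0},{"grip":5,"dp":[0,2.12,-3.65],"yaw":0},{"grip":5,"dp":[0,2.7,-4.07],"yaw":0},{"grip":5,"dp":[0,2.7,-4.07],"yaw":0}]' 30; python3 go.py .532 .163 .238 1
```

```text
time_s: 3.78
tool_pos: [0.529, 0.1644, 0.2437]
tcp_rot: [[-0.017, 1.0, -0.005], [1.0, 0.017, -0.003], [-0.003, -0.005, -1.0]]
force: [-16.9, -6.0, 24.1]
width: 0.0086
grasp_force: 31.5
dp [-0.05, 0.1, 0.19] yaw -0.0 or 22.5 | y-dir 1.0 p [0.529  0.1644 0.2437] w 0.0086 q1,q7 [ 0.13 -0.51] t 3.775 F [-16.9  -6.   24.1] g 31.5
```

```bash
python3 -m handwheel '[{"grip":5,"dp":[0,0.55,-0.55],"yaw":0},{"grip":5,"dp":[0,1.25,-0.85],"yaw":0},{"grip":5,"dp":[0,1.95,-1.05],"yaw":0},{"grip":5,"dp":[0,2.65,-1.15],"yaw":0},{"grip":5,"dp":[0,3.4,-1.18],"yaw":0},{"grip":5,"dp":[0,4.0,-1.15],"yaw":0},{"grip":5,"dp":[0,4.0,-1.15],"yaw":0}]' 30; python3 go.py .65 .163 .265 1; python3 - <<'E'
from h import *
im,d=snap('scene','scene1');S=cloud('scene',d);P=S[(S[...,2]>.15)&(S[...,2]<.24)&(abs(S[...,1]-.165)<.17)&(abs(S[...,0]-.62)<.12)]
for z in(.16,.19,.22):
  q=P[abs(P[:,2]-z)<.01]; print(z,len(q),np.median(q[:,0]).round(3))
E
```

```text
time_s: 4.65
tool_pos: [0.655, 0.1663, 0.2742]
tcp_rot: [[-0.015, 1.0, 0.006], [1.0, 0.015, 0.001], [0.001, 0.006, -1.0]]
force: [2.1, -0.7, 2.5]
width: 0.0087
grasp_force: 29.8
dp [-0.11, -0.17, 0.31] yaw -0.02 or 22.48 | y-dir 0.9 p [0.655  0.1663 0.2742] w 0.0087 q1,q7 [ 0.03 -0.46] t 4.65 F [ 2.1 -0.7  2.5] g 29.8
0.16 115 0.639
0.19 130 0.644
0.22 330 0.65
```

View pics/scene1.png

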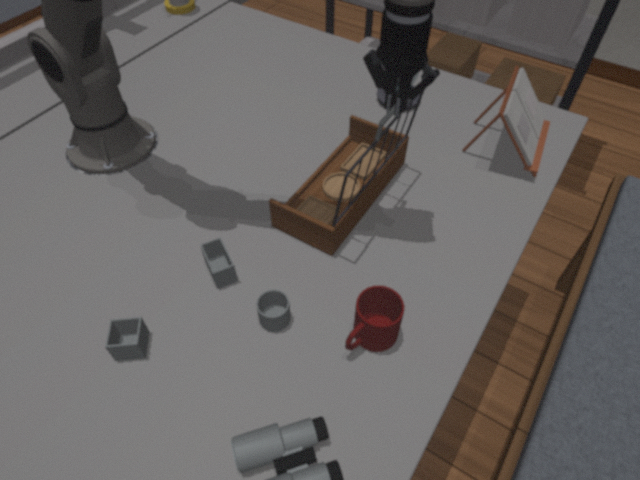

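The guard stands slightly past upright (cols 345–415, rows 100–215). The three seats are visible. I'll release it and retreat.

```bash
python3 -m handwheel '[{"grip":30,"dp":[0,0,0],"yaw":0},{"grip":34,"dp":[0,0,0],"yaw":0},{"grip":34,"dp":[0,0,-1.3],"yaw":0},{"grip":34,"dp":[0,0,-1.6],"yaw":0},{"grip":34,"dp":[0,0,-1.6],"yaw":0},{"grip":60,"dp":[-2,-1.5,-1.6],"yaw":0},{"grip":70,"dp":[-4,-3,-1.2],"yaw":0},{"grip":80,"dp":[-6,-5,-0.5],"yaw":0},{"grip":80,"dp":[-8,-6,0],"yaw":0},{"grip":80,"dp":[-8,-6,0],"yaw":0}]' 30; python3 - <<'E'
from h import *
im,d=snap('top','top1');C=cloud('top',d);np.save('pics/c_top1.npy',C)
cv2.imwrite('pics/t1c.png',cv2.resize(im[190:340,140:440,::-1],None,fx=2.6,fy=2.6))
E
python3 go.py .471 -.147 .2 60;
```

```text
time_s: 5.95
tool_pos: [0.4734, -0.0785, 0.2711]
tcp_rot: [[-0.016, 1.0, -0.003], [1.0, 0.016, -0.001], [-0.001, -0.003, -1.0]]
force: [-0.2, -0.5, 0.2]
width: 0.0802
grasp_force: 0.0
dp [-1.98, 0.12, 2.31] yaw -7.47 or 15.03 | y-dir 0.2 p [ 0.4681 -0.0872  0.2689] w 0.0801 q1,q7 [0.64 0.04] t 6.0 F [-5.4 -5.2 -2.1] g 0.0
```

View pics/t1c.png

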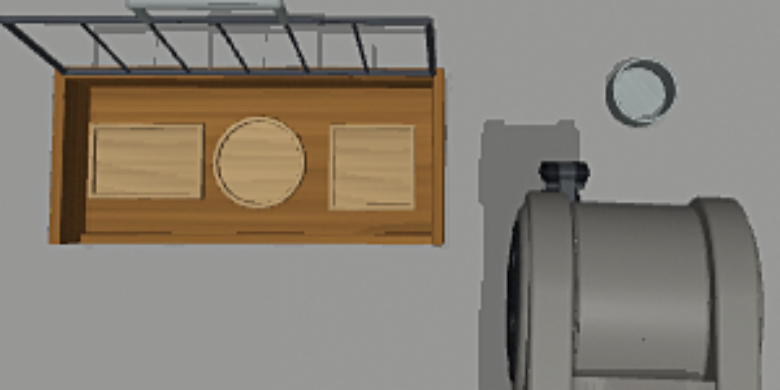

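Crop (×2.6): oblong seat rim x 90–205, y 123–199; round 213–306, 117–209; square 329–415, 124–210. The guard stays open.

```bash
cat > ray.py <<'E'
from h import *
def cast(n,u,v,z):
    c=get_calibration(n);K=c['camera_matrix'];T=c['T'];r=T[:3,:3]@np.array([(u-K[0,2])/K[0,0],(v-K[1,2])/K[1,1],1]);return T[:3,3]+r*(z-T[2,3])/r[2]
E
python3 - <<'E'
from ray import *
im=cv2.imread('pics/top1.png');hsv=cv2.cvtColor(im,cv2.COLOR_BGR2HSV)
for n,x0,x1,y0,y1 in(('obl',90,205,123,199),('rnd',213,306,117,209),('sq',329,415,124,210)):
    f=lambda x,y:(x/2.6+140-.3,y/2.6+190-.3)
    a=cast('top',*f(x0,y0),.024);b=cast('top',*f(x1,y1),.024);c=cast('top',*f((x0+x1)/2,(y0+y1)/2),.024)
    print(n,'size',abs(a-b)[:2].round(4),'c',c.round(4))
    # colour mask: V threshold per local region
    u0,v0=map(int,f(x0,y0));u1,v1=map(int,f(x1,y1));H=hsv[v0-4:v1+6,u0-2:u1+4]
    t,m=cv2.threshold(H[...,2].copy(),0,255,cv2.THRESH_OTSU);m=cv2.morphologyEx(m,cv2.MORPH_CLOSE,np.ones((3,3)))
    cs=max(cv2.findContours(m,0,2)[0],key=cv2.contourArea);r=cv2.minAreaRect(cs)
    print('  mask',np.round(r[1],1),round(r[2],1),cast('top',r[0][0]+u0-2,r[0][1]+v0-4,.024).round(4))
E
```

```text
obl size [0.0655 0.1045] c [0.5526 0.2638 0.024 ]
  mask [29. 47.] 90.0 [0.5552 0.2615 0.024 ]
rnd size [0.0802 0.0852] c [0.5526 0.1646 0.024 ]
  mask [34. 34.] 90.0 [0.5535 0.1658 0.024 ]
sq size [0.075  0.0783] c [0.5509 0.0647 0.024 ]
  mask [32. 33.] 90.0 [0.5508 0.0653 0.024 ]
```

```bash
python3 -m handwheel '[{"grip":70,"dp":[-1,0,0],"yaw":-1.3},{"grip":70,"dp":[-2,0.1,0.8],"yaw":-2.6},{"grip":70,"dp":[-2,0.1,2],"yaw":-3.9},{"grip":70,"dp":[-2,0.1,3.8],"yaw":-5.2},{"grip":70,"dp":[-2,0.1,4.6],"yaw":-6.5},{"grip":70,"dp":[-2,0.1,4.6],"yaw":-7.47},{"grip":70,"dp":[-2,0.1,4.6],"yaw":-7.47},{"grip":70,"dp":[-2,0.1,4.6],"yaw":-7.47}]' 30; python3 go.py .471 -.1465 .041 60;python3 - <<'E'
from h import *
snap('wrist','w2')
E
```

```text
time_s: 7.0
tool_pos: [0.48, -0.1361, 0.135]
tcp_rot: [[-0.872, 0.49, -0.0], [0.49, 0.872, 0.0], [0.0, -0.0, -1.0]]
force: [-0.8, -0.2, 0.9]
width: 0.0697
grasp_force: 0.0
dp [0.09, -0.45, 3.13] yaw 0.08 or -22.42 | y-dir 60.6 p [ 0.48   -0.1361  0.135 ] w 0.0697 q1,q7 [0.79 1.04] t 7.0 F [-0.8 -0.2  0.9] g 0.0
```

View pics/w2.png

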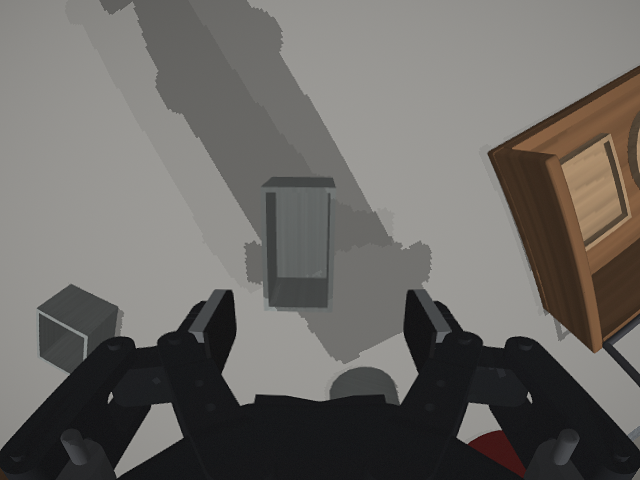

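The oblong cup is aligned with the jaws (cols 263–333). The 13 mm offset to the left matches the estimate, so I'll descend and grip.

```bash
python3 -m handwheel '[{"grip":70,"dp":[0.09,-0.45,0.8],"yaw":0.08},{"grip":70,"dp":[0.09,-0.45,2],"yaw":0.08},{"grip":70,"dp":[0.09,-0.45,3.1],"yaw":0.08},{"grip":70,"dp":[0.09,-0.45,3.1],"yaw":0.08},{"grip":35,"dp":[0.09,-0.45,3.1],"yaw":0.08},{"grip":35,"dp":[0.09,-0.45,3.1],"yaw":0.08},{"grip":35,"dp":[0.09,-0.45,3.1],"yaw":0.08},{"grip":35,"dp":[0.09,-0.45,3.1],"yaw":0.08}]' 30;python3 go.py .471 -.1465 .18 60
```

```text
time_s: 8.05
tool_pos: [0.4729, -0.1469, 0.0439]
tcp_rot: [[-0.867, 0.498, 0.004], [0.498, 0.867, -0.001], [-0.004, 0.001, -1.0]]
force: [-0.2, -0.3, 5.8]
width: 0.0416
grasp_force: 31.8
dp [0.04, -0.02, -4.54] yaw 0.01 or -22.49 | y-dir 60.1 p [ 0.4729 -0.1469  0.0439] w 0.0416 q1,q7 [0.75 0.97] t 8.05 F [-0.2 -0.3  5.8] g 31.8
```

```bash
python3 -m handwheel '[{"grip":35,"dp":[0,0,-1.5],"yaw":0},{"grip":35,"dp":[0,0,-3.2],"yaw":0},{"grip":35,"dp":[0,0,-4.6],"yaw":0},{"grip":35,"dp":[0,0,-4.6],"yaw":0}]' 30;python3 go.py .48 .12 .19 1;python3 go.py .553 .262 .19 1
```

```text
time_s: 8.55
tool_pos: [0.4737, -0.1471, 0.1836]
tcp_rot: [[-0.867, 0.499, 0.007], [0.499, 0.867, -0.003], [-0.008, 0.001, -1.0]]
force: [0.5, -0.1, -2.5]
width: 0.0416
grasp_force: 31.5
dp [4.25, 7.82, -0.24] yaw 7.39 or -15.11 | y-dir 60.1 p [ 0.4737 -0.1471  0.1836] w 0.0416 q1,q7 [0.84 1.1 ] t 8.55 F [ 0.5 -0.1 -2.5] g 31.5
dp [4.51, 13.14, -0.24] yaw 7.39 or -15.11 | y-dir 60.1 p [ 0.4737 -0.1471  0.1836] w 0.0416 q1,q7 [0.84 1.1 ] t 8.55 F [ 0.5 -0.1 -2.5] g 31.5
```

```bash
python3 -m handwheel '[{"grip":35,"dp":[0.8,1.5,-0.2],"yaw":1.2},{"grip":35,"dp":[1.6,3,-0.2],"yaw":2.4},{"grip":35,"dp":[2.4,4.5,-0.2],"yaw":3.6},{"grip":35,"dp":[3.2,6,-0.2],"yaw":4.8},{"grip":35,"dp":[4.0,7.5,-0.2],"yaw":6},{"grip":35,"dp":[4.2,9.1,-0.2],"yaw":7.2},{"grip":35,"dp":[4.3,10.7,-0.2],"yaw":7.39},{"grip":35,"dp":[4.4,12.2,-0.2],"yaw":7.39},{"grip":35,"dp":[4.51,13.14,-0.2],"yaw":7.39},{"grip":35,"dp":[4.51,13.14,-0.2],"yaw":7.39}]' 30;python3 go.py .553 .262 .062 1; python3 - <<'E'
from h import *
snap('wrist','w3')
E
```

```text
time_s: 9.8
tool_pos: [0.5488, 0.2651, 0.1837]
tcp_rot: [[-0.021, 1.0, -0.004], [1.0, 0.021, 0.001], [0.001, -0.004, -1.0]]
force: [-0.4, -1.3, -1.5]
width: 0.0416
grasp_force: 31.4
dp [-0.11, 0.15, 4.05] yaw 0.03 or -22.47 | y-dir 1.2 p [0.5488 0.2651 0.1837] w 0.0416 q1,q7 [-0.07 -0.7 ] t 9.8 F [-0.4 -1.3 -1.5] g 31.4
```

View pics/w3.png

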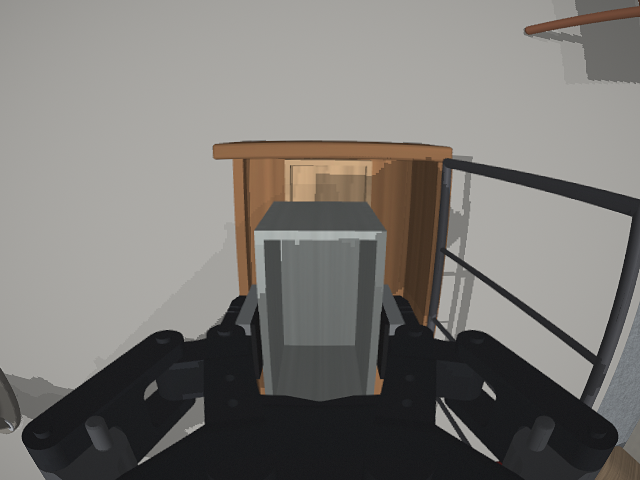

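The cup is held level (rim cols 255–385) and the seat's far rim is visible behind it (285–372). The remaining correction is small, so I'll lower it.

```bash
python3 -m handwheel '[{"grip":35,"dp":[-0.1,0.15,1],"yaw":0.03},{"grip":35,"dp":[-0.1,0.15,2],"yaw":0.03},{"grip":35,"dp":[-0.1,0.15,3],"yaw":0.03},{"grip":35,"dp":[-0.1,0.15,3.6],"yaw":0.03},{"grip":35,"dp":[-0.1,0.15,4.0],"yaw":0.03},{"grip":35,"dp":[-0.1,0.15,4.0],"yaw":0.03},{"grip":35,"dp":[-0.1,0.15,4.0],"yaw":0.03}]' 30;python3 go.py .553 .262 .060 1
```

```text
time_s: 10.72
tool_pos: [0.5557, 0.2601, 0.0672]
tcp_rot: [[-0.013, 1.0, 0.002], [1.0, 0.013, 0.001], [0.001, 0.002, -1.0]]
force: [-0.2, 0.2, -0.9]
width: 0.0415
grasp_force: 31.5
dp [0.06, -0.09, 0.24] yaw -0.03 or 22.47 | y-dir 0.7 p [0.5557 0.2601 0.0672] w 0.0415 q1,q7 [-0.08 -0.76] t 10.725 F [-0.2  0.2 -0.9] g 31.5
```

```bash
python3 -m handwheel '[{"grip":35,"dp":[0.06,-0.09,0.12],"yaw":0},{"grip":35,"dp":[0.06,-0.09,0.22],"yaw":0},{"grip":35,"dp":[0.06,-0.09,0.24],"yaw":0}]' 30;python3 go.py .553 .262 .060 1
```

```text
time_s: 11.1
tool_pos: [0.552, 0.2622, 0.06]
tcp_rot: [[-0.014, 1.0, 0.0], [1.0, 0.014, 0.001], [0.001, 0.0, -1.0]]
force: [-2.0, -0.7, 6.4]
width: 0.0417
grasp_force: 32.3
dp [-0.01, 0.03, -0.0] yaw -0.03 or 22.47 | y-dir 0.8 p [0.552  0.2622 0.06  ] w 0.0417 q1,q7 [-0.09 -0.77] t 11.1 F [-2.  -0.7  6.4] g 32.3
```

```bash
python3 -m handwheel '[{"grip":50,"dp":[0,0.03,0],"yaw":0},{"grip":58,"dp":[0,0.03,0],"yaw":0},{"grip":58,"dp":[0,0.03,-1.5],"yaw":0},{"grip":58,"dp":[0,0.03,-3.5],"yaw":0},{"grip":62,"dp":[-1.8,-0.5,-4.2],"yaw":0},{"grip":70,"dp":[-3.8,-0.6,-4.2],"yaw":0},{"grip":78,"dp":[-5.8,-0.6,-4.2],"yaw":0},{"grip":80,"dp":[-7.8,-0.6,-4.2],"yaw":0},{"grip":80,"dp":[-9.5,-0.6,-4.2],"yaw":0},{"grip":80,"dp":[-9.5,-0.6,-4.2],"yaw":0}]' 30;python3 go.py .622 -.1745 .13 1
python3 - <<'E'
from ray import *
C=cloud('top',snap('top','top2')[1])
def rect(C,u0,u1,v0,v1,zl,zh):
    P=C[v0:v1,u0:u1].reshape(-1,3);P=P[(P[:,2]>zl)&(P[:,2]<zh)]
    r=cv2.minAreaRect((P[:,:2]*1000).astype(np.float32));print(len(P),np.round(r[0],1),np.round(r[1],1),round(r[2],1),np.percentile(P[:,2],[5,50,95]).round(3))
rect(C,168,222,230,276,.056,.078)
E
```

```text
time_s: 12.35
tool_pos: [0.5379, -0.0314, 0.1843]
tcp_rot: [[-0.002, 1.0, -0.001], [1.0, 0.002, -0.004], [-0.004, -0.001, -1.0]]
force: [-0.1, 0.5, -0.0]
width: 0.0797
grasp_force: 0.0
dp [-4.77, 2.8, 1.83] yaw -0.11 or 22.39 | y-dir 0.1 p [ 0.5379 -0.0314  0.1843] w 0.0797 q1,q7 [ 0.47 -0.18] t 12.35 F [-0.1  0.5 -0. ] g 0.0
221 [554.7 275.7] [110.  59.] 73.9 [0.058 0.068 0.071]
```

```bash
python3 -m handwheel '[{"grip":80,"dp":[-1.8,0.8,0.2],"yaw":-0.1},{"grip":80,"dp":[-3.4,1.8,0.8],"yaw":-0.1},{"grip":80,"dp":[-4.77,2.8,1.5],"yaw":-0.1},{"grip":80,"dp":[-4.77,2.8,1.83],"yaw":-0.1},{"grip":80,"dp":[-4.77,2.8,1.83],"yaw":-0.1},{"grip":80,"dp":[-4.77,2.8,1.83],"yaw":-0.1}]' 30;python3 go.py .622 -.1745 .041 1
python3 - <<'E'
import cv2
im=cv2.imread('pics/top2.png');cv2.imwrite('pics/t2c.png',cv2.resize(im[200:300,150:330],None,fx=3,fy=3))
from h import *
snap('wrist','w4')
im=cv2.imread('pics/t2c.png');w=cv2.imread('pics/w4.png');cv2.imwrite('pics/j4.png',np.vstack([im,cv2.resize(w,(540,300))[:300]]))
E
```

```text
time_s: 13.15
tool_pos: [0.6242, -0.1626, 0.1312]
tcp_rot: [[-0.031, 1.0, 0.001], [1.0, 0.031, 0.001], [0.001, 0.002, -1.0]]
force: [-0.7, 0.6, -0.3]
width: 0.0796
grasp_force: 0.0
dp [-0.4, -0.09, 3.01] yaw 0.1 or -22.4 | y-dir 1.8 p [ 0.6242 -0.1626  0.1312] w 0.0796 q1,q7 [0.55 0.03] t 13.15 F [-0.7  0.6 -0.3] g 0.0
```

View pics/j4.png

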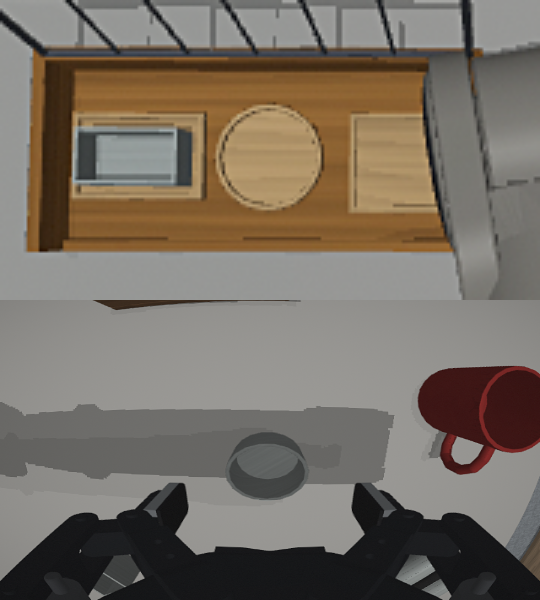

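Upper half: the oblong cup stands level in its seat (rim at crop 75–178, seat 73–205). Lower half: the round cup is centred between the jaws and the mug is well clear.

```bash
python3 -c "
from ray import *
print(cast('top',127/3+150-.3,156/3+200-.3,.068))"
python3 -m handwheel '[{"grip":80,"dp":[-0.4,-0.09,0.8],"yaw":0.1},{"grip":80,"dp":[-0.4,-0.09,2],"yaw":0.1},{"grip":80,"dp":[-0.4,-0.09,3.07],"yaw":0.1},{"grip":80,"dp":[-0.4,-0.09,3.07],"yaw":0.1},{"grip":50,"dp":[-0.4,-0.09,3.07],"yaw":0.1},{"grip":50,"dp":[-0.4,-0.09,3.07],"yaw":0.1},{"grip":50,"dp":[-0.4,-0.09,3.07],"yaw":0.1},{"grip":50,"dp":[-0.4,-0.09,3.07],"yaw":0.1}]' 30;python3 go.py .622 -.1745 .18 1
```

```text
[0.55027442 0.26199808 0.068     ]
time_s: 14.2
tool_pos: [0.6234, -0.1777, 0.0407]
tcp_rot: [[-0.013, 1.0, 0.005], [1.0, 0.013, -0.001], [-0.001, 0.005, -1.0]]
force: [-0.5, 1.3, 6.7]
width: 0.0581
grasp_force: 32.8
dp [0.1, -0.02, -4.64] yaw -0.03 or 22.47 | y-dir 0.8 p [ 0.6234 -0.1777  0.0407] w 0.0581 q1,q7 [ 0.55 -0.  ] t 14.2 F [-0.5  1.3  6.7] g 32.8
```

```bash
python3 -m handwheel '[{"grip":50,"dp":[0,0,-1.5],"yaw":0},{"grip":50,"dp":[0,0,-3],"yaw":0},{"grip":50,"dp":[0,-0.6,-4.6],"yaw":0},{"grip":50,"dp":[1.7,-1.8,-4.7],"yaw":0},{"grip":50,"dp":[3.5,-2.8,-4.7],"yaw":0},{"grip":50,"dp":[5.3,-3,-4.7],"yaw":0},{"grip":50,"dp":[7.1,-3,-4.7],"yaw":0},{"grip":50,"dp":[8.9,-3,-4.7],"yaw":0},{"grip":50,"dp":[10.5,-2.7,-4.7],"yaw":0},{"grip":50,"dp":[11.2,-2.4,-4.7],"yaw":0}]' 30;python3 go.py .553 .163 .067 1
```

```text
time_s: 15.45
tool_pos: [0.5441, 0.1617, 0.1797]
tcp_rot: [[-0.019, 1.0, 0.001], [1.0, 0.019, 0.002], [0.002, 0.001, -1.0]]
force: [0.1, -1.0, -1.1]
width: 0.0581
grasp_force: 33.0
dp [0.03, 0.29, 3.76] yaw 0.01 or -22.49 | y-dir 1.1 p [0.5441 0.1617 0.1797] w 0.0581 q1,q7 [ 0.14 -0.54] t 15.45 F [ 0.1 -1.  -1.1] g 33.0
```

```bash
python3 -m handwheel '[{"grip":50,"dp":[0.03,0.29,0.6],"yaw":0},{"grip":50,"dp":[0.03,0.29,1.6],"yaw":0},{"grip":50,"dp":[0.03,0.29,2.6],"yaw":0},{"grip":50,"dp":[0.03,0.29,3.4],"yaw":0},{"grip":50,"dp":[0.03,0.29,3.7],"yaw":0},{"grip":50,"dp":[0.03,0.29,3.7],"yaw":0},{"grip":50,"dp":[0.03,0.29,3.7],"yaw":0}]' 30;python3 go.py .553 .163 .057 1
```

```text
time_s: 16.32
tool_pos: [0.5546, 0.158, 0.0689]
tcp_rot: [[-0.012, 1.0, 0.002], [1.0, 0.012, 0.0], [0.0, 0.002, -1.0]]
force: [0.1, -0.2, -1.6]
width: 0.058
grasp_force: 33.0
dp [0.17, -0.05, 0.4] yaw -0.04 or 22.46 | y-dir 0.7 p [0.5546 0.158  0.0689] w 0.058 q1,q7 [ 0.1 -0.6] t 16.325 F [ 0.1 -0.2 -1.6] g 33.0
```

```bash
python3 -m handwheel '[{"grip":50,"dp":[0.17,-0.05,0.1],"yaw":0},{"grip":50,"dp":[0.17,-0.05,0.28],"yaw":0},{"grip":50,"dp":[0.17,-0.05,0.38],"yaw":0},{"grip":50,"dp":[0.17,-0.05,0.38],"yaw":0}]' 30;python3 go.py .553 .163 .057 1
```

```text
time_s: 16.82
tool_pos: [0.552, 0.1634, 0.0568]
tcp_rot: [[-0.013, 1.0, -0.0], [1.0, 0.013, -0.0], [-0.0, -0.0, -1.0]]
force: [-1.0, 0.1, 2.0]
width: 0.058
grasp_force: 33.3
dp [-0.02, 0.03, -0.01] yaw -0.03 or 22.47 | y-dir 0.8 p [0.552  0.1634 0.0568] w 0.058 q1,q7 [ 0.09 -0.62] t 16.825 F [-1.   0.1  2. ] g 33.3
```

```bash
python3 -m handwheel '[{"grip":70,"dp":[0,0,0],"yaw":0},{"grip":74,"dp":[0,0,0],"yaw":0},{"grip":74,"dp":[0,0,-1.5],"yaw":0},{"grip":74,"dp":[0,0,-3.4],"yaw":0},{"grip":74,"dp":[-1.8,-0.5,-4.2],"yaw":0},{"grip":76,"dp":[-3.6,-1,-4.2],"yaw":0.5},{"grip":78,"dp":[-5.4,-1.5,-4.2],"yaw":1.5},{"grip":80,"dp":[-7.2,-2,-4.2],"yaw":2.5},{"grip":80,"dp":[-9,-2,-4.2],"yaw":3.5},{"grip":80,"dp":[-10.8,-2.2,-4.2],"yaw":4.5}]' 30;python3 go.py .4474 -.3545 .13 -50.6
python3 - <<'E'
from h import *
C=cloud('top',snap('top','top3')[1])
im=cv2.imread('pics/top3.png');cv2.imwrite('pics/t3c.png',cv2.resize(im[200:300,150:330],None,fx=3,fy=3))
E
```

```text
time_s: 18.08
tool_pos: [0.4904, -0.1635, 0.1828]
tcp_rot: [[0.581, 0.814, 0.001], [0.814, -0.581, -0.001], [0.0, 0.001, -1.0]]
force: [0.4, -0.0, -0.7]
width: 0.0801
grasp_force: 0.0
dp [-6.02, 2.53, 1.76] yaw 1.89 or -20.61 | y-dir -35.5 p [ 0.4904 -0.1635  0.1828] w 0.0801 q1,q7 [ 0.64 -0.47] t 18.075 F [ 0.4 -0.  -0.7] g 0.0
```

View pics/t3c.png

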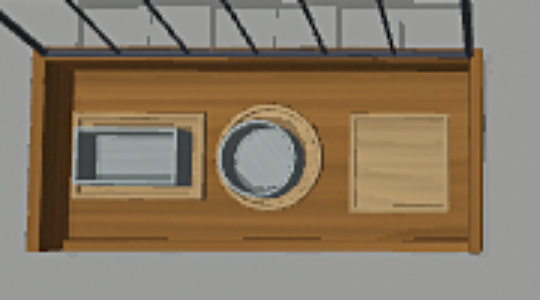

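The round cup is in its seat: rim centre about (259,158) in the crop, seat centre (269,157), with the offset mostly perspective. Next is the square cup.

```bash
python3 -c "
from ray import *
print(cast('top',259/3+150-.3,158/3+200-.3,.068),cast('top',269/3+150-.3,157/3+200-.3,.024))"
python3 -m handwheel '[{"grip":80,"dp":[-2,0.8,0.3],"yaw":1},{"grip":80,"dp":[-3.9,1.6,0.8],"yaw":1.89},{"grip":80,"dp":[-5.5,2.4,1.4],"yaw":1.89},{"grip":80,"dp":[-6.02,2.53,1.76],"yaw":1.89},{"grip":80,"dp":[-6.02,2.53,1.76],"yaw":1.89},{"grip":80,"dp":[-6.02,2.53,1.76],"yaw":1.89}]' 30;python3 go.py .4474 -.3545 .039 -50.6
python3 - <<'E'
from h import *
snap('wrist','w5')
E
```

```text
[0.55059885 0.16491551 0.068     ] [0.55346607 0.16494308 0.024     ]
time_s: 18.88
tool_pos: [0.4498, -0.3503, 0.1303]
tcp_rot: [[0.768, 0.641, 0.002], [0.641, -0.768, 0.001], [0.002, -0.0, -1.0]]
force: [-0.4, 0.3, 1.0]
width: 0.0802
grasp_force: 0.0
dp [-0.16, 0.06, 3.04] yaw 0.06 or -22.44 | y-dir -50.2 p [ 0.4498 -0.3503  0.1303] w 0.0802 q1,q7 [ 0.86 -0.37] t 18.875 F [-0.4  0.3  1. ] g 0.0
```

View pics/w5.png

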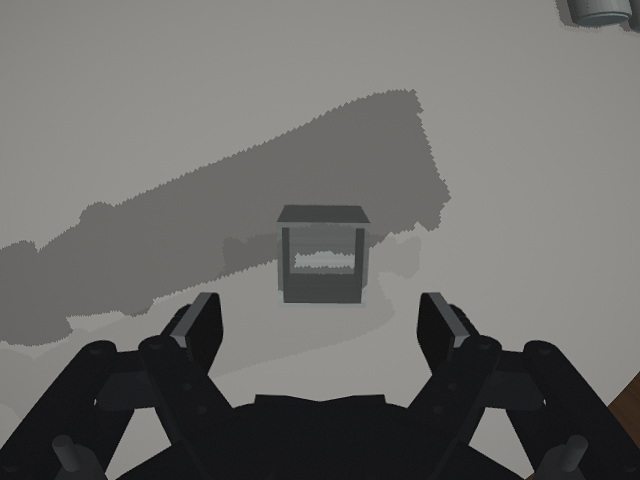

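The round cup is within 3 mm of its seat centre. The square cup is centred and aligned between the jaws (cols 278–369).

```bash
python3 -m handwheel '[{"grip":80,"dp":[-0.16,0.06,0.8],"yaw":0.06},{"grip":80,"dp":[-0.16,0.06,2],"yaw":0.06},{"grip":80,"dp":[-0.16,0.06,3.07],"yaw":0.06},{"grip":80,"dp":[-0.16,0.06,3.07],"yaw":0.06},{"grip":44,"dp":[-0.16,0.06,3.07],"yaw":0.06},{"grip":44,"dp":[-0.16,0.06,3.07],"yaw":0.06},{"grip":44,"dp":[-0.16,0.06,3.07],"yaw":0.06},{"grip":44,"dp":[-0.16,0.06,3.07],"yaw":0.06}]' 30;python3 go.py .53 -.05 .18 1;python3 go.py .551 .064 .18 1
```

```text
time_s: 19.92
tool_pos: [0.4473, -0.3578, 0.0399]
tcp_rot: [[0.775, 0.632, 0.003], [0.632, -0.775, -0.002], [0.001, 0.004, -1.0]]
force: [0.1, 0.6, 6.3]
width: 0.0515
grasp_force: 33.7
dp [8.62, -6.19, -4.68] yaw -6.48 or 16.02 | y-dir -50.8 p [ 0.4473 -0.3578  0.0399] w 0.0515 q1,q7 [ 0.84 -0.4 ] t 19.925 F [0.1 0.6 6.3] g 33.7
dp [11.57, -8.7, -4.69] yaw -6.48 or 16.02 | y-dir -50.8 p [ 0.4473 -0.3578  0.0399] w 0.0515 q1,q7 [ 0.84 -0.4 ] t 19.925 F [0.1 0.6 6.3] g 33.7
```

```bash
python3 -m handwheel '[{"grip":44,"dp":[0,0,-1.5],"yaw":0},{"grip":44,"dp":[0,0,-3.2],"yaw":0},{"grip":44,"dp":[1.2,-0.9,-4.5],"yaw":-1},{"grip":44,"dp":[2.7,-2,-4.7],"yaw":-2.1},{"grip":44,"dp":[4.3,-3.1,-4.7],"yaw":-3.2},{"grip":44,"dp":[5.9,-4.2,-4.7],"yaw":-4.3},{"grip":44,"dp":[7.5,-5.4,-4.7],"yaw":-5.4},{"grip":44,"dp":[9,-6.6,-4.7],"yaw":-6.48},{"grip":44,"dp":[10.5,-7.7,-4.7],"yaw":-6.48},{"grip":44,"dp":[11.5,-8.7,-4.7],"yaw":-6.48}]' 30;python3 go.py .551 .063 .068 1
```

```text
time_s: 21.18
tool_pos: [0.5486, 0.0655, 0.1789]
tcp_rot: [[-0.019, 1.0, 0.001], [1.0, 0.019, 0.001], [0.001, 0.001, -1.0]]
force: [0.7, -1.1, -1.8]
width: 0.0515
grasp_force: 32.9
dp [-0.09, 0.07, 3.7] yaw 0.01 or -22.49 | y-dir 1.1 p [0.5486 0.0655 0.1789] w 0.0515 q1,q7 [ 0.31 -0.36] t 21.175 F [ 0.7 -1.1 -1.8] g 32.9
```

```bash
python3 -m handwheel '[{"grip":44,"dp":[-0.05,0.07,0.6],"yaw":0},{"grip":44,"dp":[-0.05,0.07,1.6],"yaw":0},{"grip":44,"dp":[-0.05,0.07,2.6],"yaw":0},{"grip":44,"dp":[-0.05,0.07,3.3],"yaw":0},{"grip":44,"dp":[-0.05,0.07,3.6],"yaw":0},{"grip":44,"dp":[-0.05,0.07,3.6],"yaw":0},{"grip":44,"dp":[-0.05,0.07,3.6],"yaw":0}]' 30;python3 go.py .551 .063 .056 1
```

```text
time_s: 22.05
tool_pos: [0.5513, 0.0613, 0.0716]
tcp_rot: [[-0.017, 1.0, 0.002], [1.0, 0.017, 0.0], [0.0, 0.002, -1.0]]
force: [0.3, -0.2, -1.5]
width: 0.0515
grasp_force: 32.9
dp [0.06, -0.01, 0.52] yaw -0.0 or 22.5 | y-dir 1.0 p [0.5513 0.0613 0.0716] w 0.0515 q1,q7 [ 0.28 -0.42] t 22.05 F [ 0.3 -0.2 -1.5] g 32.9
```

```bash
python3 -m handwheel '[{"grip":44,"dp":[0.06,0,0.2],"yaw":0},{"grip":44,"dp":[0.06,0,0.4],"yaw":0},{"grip":44,"dp":[0.06,0,0.5],"yaw":0},{"grip":44,"dp":[0.06,0,0.5],"yaw":0}]' 30;python3 go.py .551 .063 .056 1
```

```text
time_s: 22.55
tool_pos: [0.5502, 0.0632, 0.056]
tcp_rot: [[-0.017, 1.0, -0.001], [1.0, 0.017, -0.0], [-0.0, -0.001, -1.0]]
force: [-1.8, -1.1, 3.6]
width: 0.0512
grasp_force: 33.5
dp [-0.01, 0.03, -0.0] yaw -0.0 or 22.5 | y-dir 1.0 p [0.5502 0.0632 0.056 ] w 0.0512 q1,q7 [ 0.27 -0.44] t 22.55 F [-1.8 -1.1  3.6] g 33.5
```

```bash
python3 -m handwheel '[{"grip":64,"dp":[0,0,0],"yaw":0},{"grip":70,"dp":[0,0,0],"yaw":0},{"grip":70,"dp":[0,0,-1.5],"yaw":0},{"grip":70,"dp":[0,0,-3.4],"yaw":0},{"grip":70,"dp":[-1.5,-1,-5],"yaw":0},{"grip":60,"dp":[-3.2,-2,-6.5],"yaw":0},{"grip":50,"dp":[-5,-3,-7.5],"yaw":0},{"grip":40,"dp":[-6,-3,-7.5],"yaw":0},{"grip":40,"dp":[-6,-3,-7.5],"yaw":0}]' 30;python3 go.py .655 .163 .31 1
python3 - <<'E'
from h import *
snap('top','top4');im,d=snap('scene','scene4')
S=cloud('scene',d);P=S[(S[...,2]>.1)&(S[...,2]<.30)&(abs(S[...,1]-.165)<.17)&(abs(S[...,0]-.63)<.08)]
for z in(.13,.16,.19,.22,.25,.26,.27):
  q=P[abs(P[:,2]-z)<.006]; print(z,len(q),np.median(q[:,0]).round(3),q[:,1].min().round(3),q[:,1].max().round(3))
print(P[:,2].max())
T=cloud('top',np.load('pics/top4.npy'));P=T[(T[...,2]>.2)&(T[...,2]<.3)&(abs(T[...,1]-.165)<.1)&(abs(T[...,0]-.65)<.06)];print(len(P),P.min(0),P.max(0),np.median(P,0))
a=cv2.imread('pics/top4.png')[200:300,150:330];b=cv2.imread('pics/scene4.png')[80:260,240:440]
cv2.imwrite('pics/j5.png',np.hstack([cv2.resize(a,(500,278)),cv2.resize(b,(309,278))])[:,:800])
E
```

```text
time_s: 23.68
tool_pos: [0.463, -0.1246, 0.2817]
tcp_rot: [[-0.006, 1.0, 0.002], [1.0, 0.006, -0.004], [-0.004, 0.002, -1.0]]
force: [-0.7, 0.1, 0.1]
width: 0.0398
grasp_force: 0.0
dp [9.54, 6.46, -0.97] yaw -0.08 or 22.42 | y-dir 0.4 p [ 0.463  -0.1246  0.2817] w 0.0398 q1,q7 [0.73 0.13] t 23.675 F [-0.7  0.1  0.1] g 0.0
0.13 63 0.634 0.007 0.322
0.16 64 0.639 0.007 0.32
0.19 76 0.643 0.007 0.322
0.22 338 0.649 0.007 0.326
0.25 38 0.654 0.111 0.217
0.26 147 0.657 0.11 0.217
0.27 199 0.655 0.11 0.216
0.26927009575385685
749 [0.64233906 0.0656054  0.20005805] [0.65843078 0.26471679 0.27006719] [0.64931044 0.16360733 0.24608205]
```

View pics/j5.png

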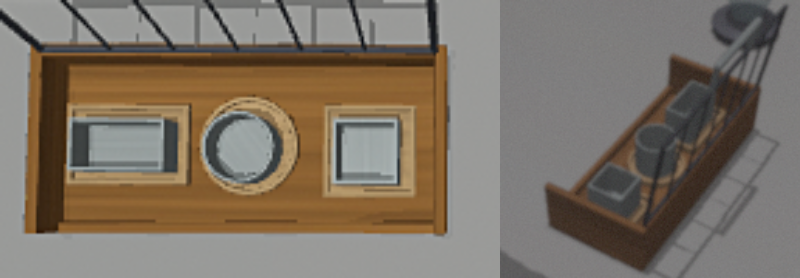

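All three cups stand level in their seats: square rim about (333–400, 117–185) inside its seat (322–414, 105–196), with round and oblong as before. The guard is still open, with its bar at about (0.656, 0.1635, 0.264).

```bash
python3 -c "
from ray import *
print(cast('top',366/2.778+150-.3,151/2.778+200-.3,.068),cast('top',369/2.778+150-.3,151/2.778+200-.3,.024))"
python3 -m handwheel '[{"grip":30,"dp":[1,0,-0.9],"yaw":0},{"grip":30,"dp":[2.8,0.8,-1],"yaw":0},{"grip":30,"dp":[4.6,1.8,-1.1],"yaw":0},{"grip":30,"dp":[6.4,3,-1.1],"yaw":0},{"grip":30,"dp":[8,4.5,-1.1],"yaw":-0.08},{"grip":30,"dp":[9.2,5.8,-1.1],"yaw":-0.08},{"grip":30,"dp":[9.54,6.46,-1.1],"yaw":-0.08},{"grip":30,"dp":[9.54,6.46,-1.1],"yaw":-0.08},{"grip":30,"dp":[9.54,6.46,-1.1],"yaw":-0.08}]' 30;python3 go.py .656 .163 .268 1
python3 - <<'E'
from h import *
snap('wrist','w6')
E
```

```text
[0.54871857 0.06445059 0.068     ] [0.55063794 0.06525631 0.024     ]
time_s: 24.9
tool_pos: [0.6515, 0.1718, 0.3134]
tcp_rot: [[-0.03, 1.0, -0.001], [1.0, 0.03, -0.0], [-0.0, -0.001, -1.0]]
force: [0.7, 0.5, 0.1]
width: 0.03
grasp_force: 0.0
dp [-0.3, 0.14, 1.51] yaw 0.09 or -22.41 | y-dir 1.7 p [0.6515 0.1718 0.3134] w 0.03 q1,q7 [ 0.04 -0.47] t 24.9 F [0.7 0.5 0.1] g 0.0
```

View pics/w6.png

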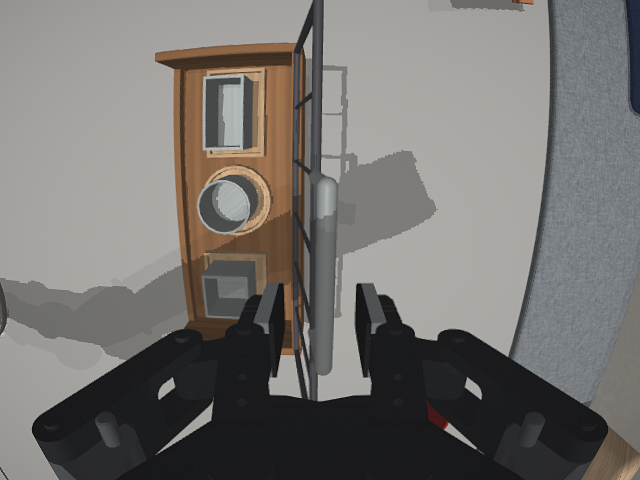

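The bar (cols 316–337) lies between the fingers (275–362), and all three cups are seated. I'll descend and grip.

```bash
python3 -m handwheel '[{"grip":30,"dp":[-0.3,0.14,0.3],"yaw":0.09},{"grip":30,"dp":[-0.3,0.14,0.9],"yaw":0.09},{"grip":30,"dp":[-0.3,0.14,1.5],"yaw":0.09},{"grip":30,"dp":[-0.3,0.14,1.5],"yaw":0.09},{"grip":5,"dp":[-0.3,0.14,1.5],"yaw":0.09},{"grip":5,"dp":[-0.3,0.14,1.5],"yaw":0.09},{"grip":5,"dp":[-0.3,0.14,1.5],"yaw":0.09}]' 25;python3 go.py .656 .163 .268 1
python3 - <<'E'
import numpy as np
hx,hz,r=.6277,.085,.18
x0,z0=.6277-r*np.cos(1.735),.085+r*np.sin(1.735);print(x0,z0)
for a in np.arange(1.735,-.05,-.12):print(round(a,2),((hx-r*np.cos(a)-x0)/.03).round(2),(-(hz+r*np.sin(a)-z0)/.03).round(2))
E
```

```text
time_s: 25.82
tool_pos: [0.6569, 0.1615, 0.2694]
tcp_rot: [[-0.015, 1.0, 0.001], [1.0, 0.015, -0.001], [-0.001, 0.001, -1.0]]
force: [-1.5, -3.1, 1.6]
width: 0.009
grasp_force: 25.1
dp [0.05, -0.03, 0.05] yaw -0.02 or 22.48 | y-dir 0.9 p [0.6569 0.1615 0.2694] w 0.009 q1,q7 [ 0.07 -0.48] t 25.825 F [-1.5 -3.1  1.6] g 25.1
0.6571240181728557 0.26257879139853235
1.74 0.0 -0.0
1.62 -0.72 -0.07
1.5 -1.44 -0.06
1.38 -2.15 0.03
1.26 -2.84 0.22
1.14 -3.51 0.48
1.02 -4.15 0.82
0.9 -4.73 1.24
0.78 -5.27 1.72
0.66 -5.74 2.26
0.54 -6.14 2.86
0.42 -6.47 3.5
0.3 -6.72 4.17
0.18 -6.89 4.87
0.06 -6.97 5.59
```

```bash
python3 -m handwheel '[{"grip":5,"dp":[0,-0.72,-0.07],"yaw":0},{"grip":5,"dp":[0,-1.44,-0.06],"yaw":0},{"grip":5,"dp":[0,-2.15,0.03],"yaw":0},{"grip":5,"dp":[0,-2.84,0.22],"yaw":0},{"grip":5,"dp":[0,-3.51,0.48],"yaw":0},{"grip":5,"dp":[0,-4.15,0.82],"yaw":0},{"grip":5,"dp":[0,-4.15,0.82],"yaw":0},{"grip":5,"dp":[0,-4.15,0.82],"yaw":0}]' 25;python3 go.py .5334 .163 .2413 1
```

```text
time_s: 26.82
tool_pos: [0.5317, 0.1598, 0.2443]
tcp_rot: [[-0.016, 1.0, -0.002], [1.0, 0.016, -0.001], [-0.001, -0.002, -1.0]]
force: [-4.9, -3.4, 3.6]
width: 0.0089
grasp_force: 25.9
dp [0.11, 0.06, 0.1] yaw -0.01 or 22.49 | y-dir 0.9 p [0.5317 0.1598 0.2443] w 0.0089 q1,q7 [ 0.2  -0.54] t 26.825 F [-4.9 -3.4  3.6] g 25.9
```

```bash
python3 -m handwheel '[{"grip":5,"dp":[0,-0.58,0.42],"yaw":0},{"grip":5,"dp":[0,-1.12,0.9],"yaw":0},{"grip":5,"dp":[0,-1.59,1.44],"yaw":0},{"grip":5,"dp":[0,-1.99,2.04],"yaw":0},{"grip":5,"dp":[0,-2.32,2.68],"yaw":0},{"grip":5,"dp":[0,-2.57,3.35],"yaw":0},{"grip":5,"dp":[0,-2.74,4.05],"yaw":0},{"grip":5,"dp":[0,-2.8,4.6],"yaw":0},{"grip":5,"dp":[0,-2.8,4.6],"yaw":0}]' 25;python3 go.py .4477 .163 .086 1
```

```text
time_s: 27.95
tool_pos: [0.4487, 0.1587, 0.105]
tcp_rot: [[-0.016, 1.0, -0.001], [1.0, 0.016, 0.0], [0.0, -0.001, -1.0]]
force: [-0.3, -3.0, -2.5]
width: 0.0088
grasp_force: 27.4
dp [0.14, -0.03, 0.63] yaw -0.01 or 22.49 | y-dir 0.9 p [0.4487 0.1587 0.105 ] w 0.0088 q1,q7 [ 0.21 -0.65] t 27.95 F [-0.3 -3.  -2.5] g 27.4
```

```bash
python3 -m handwheel '[{"grip":5,"dp":[0.05,-0.02,0.3],"yaw":0},{"grip":5,"dp":[0.05,-0.03,0.6],"yaw":0},{"grip":5,"dp":[0.05,-0.03,0.7],"yaw":0},{"grip":5,"dp":[0.05,-0.03,0.7],"yaw":0}]' 25;python3 go.py .4477 .163 .086 1
```

```text
time_s: 28.45
tool_pos: [0.448, 0.1589, 0.0875]
tcp_rot: [[-0.015, 1.0, 0.0], [1.0, 0.015, -0.005], [-0.005, 0.0, -1.0]]
force: [-7.0, -8.0, 17.7]
width: 0.0088
grasp_force: 29.6
dp [0.14, -0.01, 0.05] yaw -0.02 or 22.48 | y-dir 0.8 p [0.448  0.1589 0.0875] w 0.0088 q1,q7 [ 0.19 -0.68] t 28.45 F [-7.  -8.  17.7] g 29.6
```

```bash
python3 -m handwheel '[{"grip":5,"dp":[0,0,0],"yaw":0},{"grip":20,"dp":[0,0,-0.04],"yaw":0},{"grip":26,"dp":[0,0,-0.04],"yaw":0},{"grip":26,"dp":[0,0,-0.04],"yaw":0},{"grip":26,"dp":[0,0,-0.8],"yaw":0},{"grip":26,"dp":[0,0,-2.2],"yaw":0},{"grip":26,"dp":[0,0,-4],"yaw":0},{"grip":26,"dp":[-2,0,-5],"yaw":0},{"grip":26,"dp":[-4,0,-5],"yaw":0},{"grip":26,"dp":[-6,0,-5],"yaw":0}]' 25
python3 -m handwheel '[{"grip":26,"dp":[-2,0,0],"yaw":0},{"grip":26,"dp":[-2,0,0],"yaw":0},{"grip":26,"dp":[-2,0,0],"yaw":0}]' | head -2
python3 - <<'E'
from h import *
C=cloud('top',snap('top','top5')[1]);snap('scene','scene5')
B=C[290:312,195:270].reshape(-1,3);B=B[(B[:,2]>.05)&(B[:,2]<.15)];print('bar',len(B),np.median(B,0).round(4),np.percentile(B[:,2],[5,95]))
H=C[:,:][(C[...,2]>.06)&(C[...,2]<.15)&(abs(C[...,1]-.164)<.045)&(C[...,0]>.435)&(C[...,0]<.46)];print(np.median(H,0).round(4),len(H))
a=cv2.imread('pics/top5.png')[190:320,150:330];b=cv2.imread('pics/scene5.png')[80:260,240:440]
cv2.imwrite('pics/j6.png',np.hstack([cv2.resize(a,(450,325)),cv2.resize(b,(350,325))]))
E
```

```text
time_s: 29.7
tool_pos: [0.4508, -0.0209, 0.2358]
tcp_rot: [[-0.017, 1.0, 0.003], [1.0, 0.017, -0.0], [-0.0, 0.003, -1.0]]
force: [0.7, 0.1, 1.3]
width: 0.0259
grasp_force: 0.0
time_s: 30.08
tool_pos: [0.4514, -0.0785, 0.2348]
bar 312 [0.4487 0.1643 0.0875] [0.08381458 0.09063837]
[0.4473 0.1635 0.0876] 210
```

View pics/j6.png

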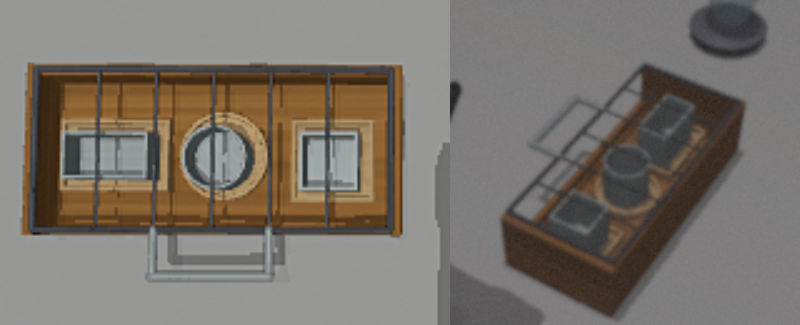

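The guard lies flat: the bar's top surface measures 0.0875, so its centre is at about 0.083, which is an angle near 0. All three cups stand inside their own rims, and the robot is clear.

```bash
python3 -c "
from rig import *
print(job_done())"
```

```text
the job is handed in; nothing more can be done
None
```

I lifted the guard, put all three cups in the seats of their own shape, lowered and released the guard, left the mug untouched, and handed the job in at about 30 s; the hand-in gave no verdict, but the last camera pictures showed every cup inside its rim and the guard closed.

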